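Lock the filter cartridge into the air sampler

ROBOT

A 7-joint arm with a two-finger parallel gripper is mounted at the origin on the work surface. World frame = base frame: x ahead of the robot, y to its left, z up, the work surface at z = 0. Lengths are in m, angles in rad, forces in N, time in s.
With the tool pointing down it reaches from about 0.425 to 0.925 m from the base axis. Payload 6.8 kg.
Tool frame: the origin (TCP) lies at the very end of the fingers, on their centre line; the grasp point (between the pads) lies 19 mm behind it (bot.grasp_offset is the distance from the TCP to the grasp point, in m); z points along the fingers, y is the direction in which the jaws open and shut (so a half turn about z gives the same grasp; the last joint's range is limited). The gripper opens to 85 mm and grips with 20 to 120 N. Pads are 22 mm wide; open, the fingers measure 114 mm over their backs; the gripper's body (76 mm by 85 mm) begins 54 mm behind the grasp point. The pads swing forward as they close: fully open they stand 13 mm farther back than shut.
Start: joints at [1.225, 0.477, 0.022, 1.555, -0.011, 1.109, -0.083], TCP at [0.159, -0.656, 0.231] pointing down, gripper open.
Joint ranges: [-2.96, 2.96], [-0.34, 2.1], [-1.41, 1.46], [0.24, 2.44], [-1.37, 4.51], [0.17, 1.92], [-2.96, 2.96]. Speed limits (rad/s): [2.39, 2.39, 3.14, 3.14, 3.14, 3.14, 3.14].

INTERFACE

Orientations are given as a unit quaternion [w, x, y, z].
In Python, from station import monitor, cams, bot, finder gives the robot as it stands.
- The arm moves only by the tool jog_arm, never from a script. Its argument "plan" is a list of rows, each an object of numbers: "x", "y", "z": the shift along the tool's x, y, z as a fraction of full scale; "wx", "wy", "wz": the turn, a rotation vector about the tool's x, y, z as a fraction of full scale. A call has 1 to 12 rows; each row is the pose to reach, as a shift and turn from the pose measured when the call began, along the tool's axes at that moment, turning the shorter way round; what a row does not reach only later rows make up. Full scale, the value 1, is 20 cm for a shift and 180 degrees for a turn. A row lasts 1/12 s, in which the tool goes at most 41.7 mm and 7.16 degrees, less where a joint would pass 70% of its speed; a pose out of reach is approached as far as the arm can. A call with a number of a shift or a turn outside -1 to 1 is refused whole. A call with a gripper value outside its range is refused whole. "hand" is the opening, from -1 (shut) to 1 (fully open), set as the call begins (left out, the last holds). The fingers move at their own pace and stop on an object; "grip_force" is the grip in N (left out, the last holds). Time passes only in rows, so rows that repeat a pose let the fingers close. It gives the time, the measured TCP pose, the force and the opening at its end, in the units of the state.
- monitor.get_obs(): the state, without advancing time (a new reading comes with each control period).
- cams.read_camera(name): name is "scene" or "side" or "wrist"; returns the picture (420x560x3 uint8, red, green, blue); there is no depth.
- cams.get_calibration(name): a dict with "fx", "fy", "cx", "cy" (pixels), "extrinsics" (4x4, takes a point from world to camera coordinates). Camera axes: x right, y down, z forward; pixel columns grow to the right and rows downward; lengths in m; the calibration is good to about 2 mm. The wrist camera is an equidistant fisheye: a pixel r from the principal point sees the ray r / f radians off the axis. A picture is of the moment at which its call begins: read the wrist's pose just before it. get_calibration takes no time and is no camera call; for the wrist camera it gives the pose at the moment of the call.
- bot.hand_in(): hands the job in, once; it reports no verdict.
Trained networks look in the newest picture that a camera, given by its name, has taken for a name from the list of things; names that differ only in an ending like _2 or _b are one class to them, and where a whole thing is asked for, a point or a joint stands for the part that bears it (a point fixed in the world has none). Each returns a list of dicts, best first, with "confidence" (0 to 1); they miss things now and then, are a little off and sometimes report something else, mostly with a low value. They report only what shows in the picture. A call takes as long as a camera call.
- finder.find_in(camera, target): "bbox" ([left, top, width, height] in pixels, round what is visible of it).
- finder.place_of(camera, target): "location" ([column, row] in pixels: a listed point, or the origin of a listed thing).
The state is a dict: "t": time; "q": joint angles; "joint_vel": joint speeds; "joint_torque": joint torques, N m; "eef_pos": TCP position; "tool_rot": TCP orientation; "contact_force": force on the tool from outside, world axes, zero at the start; "torque": the same for the moment, N m; "gripper_width": opening from 0.0 (shut) to 1.0 (fully open).
Only numpy, scipy, OpenCV 4.12 (cv2) and the standard library are available. Lean on these libraries where they do the work, as an engineer would, in place of code of your own. Each camera call takes 0.05 s, during which the arm holds its last target. There are 200 camera calls.

TASK

Take the filter cartridge out of the shallow yellow dish and fit it into the bayonet socket on top of the air sampler: feel for the slots, push it down against the spring, turn it clockwise (seen from above) a quarter turn to its stop, then let it spring up into its lock and let go. Do not force it - firm hand pressure is plenty - and leave the gel bottle, the sharps bin and the glove box where they stand.

Things in the scene. Friction and masses are not known exactly. Their poses are not given: they have to be found in the camera images.
- cartridge_mid (a point): Loose filter cartridge, plastic, 0.10 to 0.21 kg, 73 mm tall, upright in the dish; point on its axis half-way up (36.5 mm above its underside), z up. From below: grey spigot, diameter 49.6 mm, 0-29 mm above the underside, its lowest 6 mm tapering to 38; white disc, diameter 72, at 29-41 mm; grip bar on top at 41-73 mm. A half turn about z makes no difference.
- grip_bar (a point): Cartridge's upright white grip bar, 63 mm above the underside, on the axis (26.5 mm above cartridge_mid, same axes). The bar is 56 mm long along x, 12 mm thick along y; pinch it across its thickness (y) from above. Its top is 10 mm above this point, the disc's top face 22 mm below.
- pins (a point): Point on the cartridge's axis at the height of its two steel bayonet pins (14 mm above the underside, 22.5 mm below cartridge_mid, same axes). The round pins, diameter 8 mm, stick out of the spigot along +x and -x to 31 mm from the axis, in line with the grip bar.
- sampler: Air sampler, fixed to the desk: white box 170 x 150 mm, 78 mm high, with a raised aluminium bayonet ring (outer diameter 84 mm, bore 52 mm) on top. Origin on the desk on the ring's vertical axis; its front with the small screen faces -x; the box reaches 55 mm in front of the axis, 115 mm behind, 75 mm to each side.
- socket (a point): Centre of the ring's top face, 115 mm above the desk, axes as the sampler's. Two opposite slots for the pins, 11.5 mm wide, reach 34 mm from the axis. THEIR DIRECTION IS NOT MEASURED: the line through them is within 0.5 rad either way of the sampler's x axis (visible from above). Off the slots the pins rest on the top face (pins 4 mm above this point); on the slots they drop in.
- lip (a point): Point on the socket axis 12 mm below the ring's top face: with the pins at this height or lower they can turn beneath the 8 mm thick lip. A spring valve in the bore meets the cartridge when its pins are 1 mm below the top face (2.5 N) and stiffens 0.5 N per mm (8 N here). 3 mm below this point the disc lands hard on the ring. The ring is held very stiffly; do not turn it.
- lock (a point): Point on the socket axis, 8 mm below the ring's top face: height of the pins when locked. From the slots they turn only clockwise (from above), 90 degrees, to a hard stop (3 degrees of play). There the lip's underside has notches 4 mm deep, 11.5 mm wide; ease off and the spring lifts the pins into them. Locked, it stays when let go, its disc 7 mm above the ring.
- dish: The shallow yellow dish the cartridge stands in, fixed, 160 x 150 mm, rim 14 mm high, floor 3 mm thick; origin under its centre.
- gel_bottle: Bystander: pump bottle of hand gel, diameter 68 mm, 173 mm tall; origin under its centre.
- sharps_bin: Bystander: round yellow sharps bin, diameter 132 mm, about 130 mm tall; origin under its centre.
- glove_box: Bystander: carton of gloves, 110 x 220 mm, 70 mm high; origin under its centre.

How it is judged:
By the outcome, as a careful person would: the job done as asked, in the order asked, and still so for the second after the job is handed in, with the robot touching nothing.
It also fails if it takes over 72 s, if anything falls off the work surface, if the arm or the gripper's body presses on something with over 40 N, if the wrist force passes 120 N, or if a joint passes its speed limit or range.

## Working session

There is one attempt and no reset: what is moved stays moved. The work goes in short steps, Python scripts to look and compute and a tool call to move; the robot and the scene stay as the last step left them, time stands still between calls to the robot, and variables do not carry over. Pictures are saved under pics/ and viewed, about 8 in all and at most 12, crops included, and the job is handed in when it is done.

Besides the shell and the picture viewer there is one more tool, called after "Emit:" in YAML: its name, and indented under it one key for each argument. jog_arm: Moves the arm, as the interface text tells. Shift numbers are shares of 20 cm and turn numbers shares of 180 degrees, none past 1 either way. Its arguments: {"type":"object","properties":{"plan":{"type":"array","items":{"type":"object","properties":{"x":{"type":"number","minimum":-1,"maximum":1},"y":{"type":"number","minimum":-1,"maximum":1},"z":{"type":"number","minimum":-1,"maximum":1},"wx":{"type":"number","minimum":-1,"maximum":1},"wy":{"type":"number","minimum":-1,"maximum":1},"wz":{"type":"number","minimum":-1,"maximum":1}}}},"hand":{"type":"number"},"grip_force":{"type":"number"}},"required":["plan"]}

```bash
mkdir -p pics; ls; cat > h.py <<'E'
import numpy as np, cv2
from scipy.spatial.transform import Rotation as R
from station import monitor, cams, bot, finder
def ray(c,px,K=None):
    K=K or cams.get_calibration(c); E=np.array(K["extrinsics"])
    u=(px[0]-K["cx"])/K["fx"]; v=(px[1]-K["cy"])/K["fy"]
    if c=="wrist":
        r=np.hypot(u,v); d=np.array([u/r*np.sin(r),v/r*np.sin(r),np.cos(r)]) if r>1e-9 else np.array([0,0,1.])
    else: d=np.array([u,v,1.])
    d/=np.linalg.norm(d)
    return -E[:3,:3].T@E[:3,3], E[:3,:3].T@d
def atz(c,px,z,K=None):
    o,d=ray(c,px,K); return (o+d*(z-o[2])/d[2]).round(4)
def tri(rs):
    A=sum(np.eye(3)-np.outer(d,d) for o,d in rs); b=sum((np.eye(3)-np.outer(d,d))@o for o,d in rs)
    return np.linalg.solve(A,b).round(4)
def proj(c,p,K=None):
    K=K or cams.get_calibration(c); E=np.array(K["extrinsics"]); q=E[:3,:3]@np.array(p)+E[:3,3]
    if c=="wrist":
        n=np.hypot(q[0],q[1]); th=np.arctan2(n,q[2]); q=np.array([q[0]/n*th,q[1]/n*th,1])
    else: q=q/q[2]
    return np.array([K["fx"]*q[0]+K["cx"],K["fy"]*q[1]+K["cy"]])
def snap(c,name):
    im=cams.read_camera(c); cv2.imwrite("pics/"+name,im[:,:,::-1]); return im
def T():
    s=monitor.get_obs(); q=s["tool_rot"]; return np.array(s["eef_pos"]), R.from_quat([q[1],q[2],q[3],q[0]])
def plan(p,Rt):
    "shift/turn fractions to target"
    p0,R0=T(); return (R0.inv().apply(np.array(p)-p0)/.2).round(4),((R0.inv()*Rt).as_rotvec()/np.pi).round(4)
E
python3 - <<'E'
from h import *
a=snap("scene","s1.png");b=snap("side","d1.png");c=snap("wrist","w1.png")
cv2.imwrite("pics/both.png",cv2.resize(np.hstack([a,b]),(800,300))[:,:,::-1])
Z=dict(cartridge_mid=.0395,grip_bar=.066,socket=.115,dish=0,gel_bottle=0,sharps_bin=0,glove_box=0,sampler=0)
for n,z in Z.items():
    rs=[]
    for cam in ("scene","side","wrist"):
        r=finder.place_of(cam,n)
        for k in r[:1]: print(n,cam,np.round(k["location"],1),round(k["confidence"],2),atz(cam,k["location"],z)); rs.append(ray(cam,k["location"]))
    if len(rs)>1: print("  tri",tri(rs))
s=monitor.get_obs(); print(s)
print(T()[1].as_matrix().round(3)); K=cams.get_calibration("wrist");print(K)
E
```

```text
pics
cartridge_mid scene [337.1 252.3] 0.85 [0.5055 0.2131 0.0395]
cartridge_mid side [276.7 279.1] 0.62 [0.5179 0.2089 0.0395]
  tri [0.5115 0.2179 0.0508]
grip_bar scene [338.5 252.9] 0.57 [0.5152 0.2262 0.066 ]
socket scene [261.1 172.8] 0.65 [ 0.5275 -0.1882  0.115 ]
socket side [329.5 182.7] 0.92 [ 0.5541 -0.1849  0.115 ]
  tri [ 0.5417 -0.1683  0.1333]
dish scene [332.8 252.2] 0.6 [0.4996 0.1905 0.    ]
dish side [282.5 291. ] 0.79 [0.5033 0.2038 0.    ]
  tri [ 0.5028  0.1953 -0.0018]
gel_bottle scene [399.4 293. ] 0.9 [0.432  0.4483 0.    ]
gel_bottle side [257.3 375.2] 0.71 [0.4247 0.453  0.    ]
  tri [ 0.428   0.4475 -0.0085]
sharps_bin scene [237.  140.8] 0.61 [ 0.447  -0.4727  0.    ]
sharps_bin side [384.5 183.6] 0.77 [ 0.4518 -0.4609  0.    ]
  tri [ 4.508e-01 -4.676e-01  3.000e-04]
glove_box scene [230.3 259. ] 0.87 [ 0.802  -0.0227  0.    ]
glove_box side [235.7 214.7] 0.71 [ 0.8074 -0.0246  0.    ]
  tri [ 0.8033 -0.0198  0.0048]
sampler scene [256.2 194.2] 0.58 [ 0.5564 -0.1915  0.    ]
sampler side [330.2 214.3] 0.75 [ 0.5418 -0.1816  0.    ]
  tri [ 0.5501 -0.201
[... 543 characters left out ...]
-05]), 'contact_force': array([-0.65274365,  0.28829253,  0.48704046]), 'torque': array([-0.02139272, -0.05001917, -0.02305395]), 'gripper_width': 1.0037404763407216}
[[ 0.972  0.236  0.   ]
 [ 0.236 -0.972  0.   ]
 [ 0.     0.    -1.   ]]
{'fx': 325.19226210127806, 'fy': 325.19226210127806, 'cx': 279.88256590750984, 'cy': 212.94690104896134, 'extrinsics': array([[ 2.35516433e-01, -9.71870238e-01,  5.00508105e-04,
        -6.75778477e-01],
       [-9.20886444e-01, -2.22996696e-01,  3.19750887e-01,
        -4.15514194e-02],
       [-3.10644759e-01, -7.57674994e-02, -9.47501514e-01,
         3.79905481e-01],
       [ 0.00000000e+00,  0.00000000e+00,  0.00000000e+00,
         1.00000000e+00]])}
```

View pics/both.png

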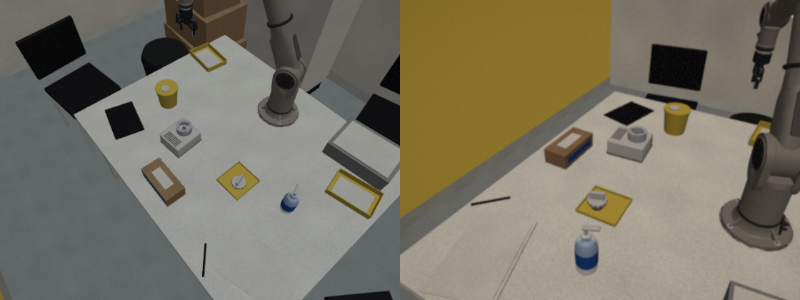

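Emit:
jog_arm:
  plan:
    - {"x": 0.2, "y": -0.15, "z": -0.2}
    - {"x": 0.4, "y": -0.3, "z": -0.35}
    - {"x": 0.6, "y": -0.45, "z": -0.35}
    - {"x": 0.8, "y": -0.6, "z": -0.35}
    - {"x": 1.0, "y": -0.75, "z": -0.35}
    - {"x": 1.0, "y": -0.75, "z": -0.35}
    - {"x": 1.0, "y": -0.75, "z": -0.35}
    - {"x": 1.0, "y": -0.75, "z": -0.35}

```text
invalid input at $.plan[0]: expected keys x, y, z, wx, wy, wz
```

Emit:
jog_arm:
  plan:
    - {"x": 0.2, "y": -0.15}
    - {"x": 0.4, "y": -0.3}
    - {"x": 0.6, "y": -0.45}
    - {"x": 0.8, "y": -0.6}
    - {"x": 1.0, "y": -0.75}
    - {"x": 1.0, "y": -0.75}
    - {"x": 1.0, "y": -0.75}
    - {"x": 1.0, "y": -0.75}

```text
invalid input at $.plan[0]: expected keys x, y, z, wx, wy, wz
```

Emit:
jog_arm:
  plan:
    - {"x": 0.15, "y": -0.15}
    - {"x": 0.3, "y": -0.3}
    - {"x": 0.4, "y": -0.3}
    - {"x": 0.4, "y": -0.3}
    - {"x": 0.4, "y": -0.3}
    - {"x": 0.4, "y": -0.3}
    - {"x": 0.4, "y": -0.3}

```text
invalid input at $.plan[0]: expected keys x, y, z, wx, wy, wz
```

```bash
python3 - <<'E'
from h import *
s=monitor.get_obs(); print(s["t"],s["q"].round(3),T()[0].round(4),T()[1].as_matrix().round(3).tolist())
c=snap("wrist","w2.png"); K=cams.get_calibration("wrist")
for n,z in dict(socket=.115,sampler=0,cartridge_mid=.0395,grip_bar=.066).items():
    for k in finder.place_of("wrist",n)[:2]: print(n,np.round(k["location"],1),round(k["confidence"],2),atz("wrist",k["location"],z,K))
# rectified top view at z=.115, 0.5mm/px, 300x300mm about socket guess
r=[k for k in finder.place_of("wrist","socket")][:1]
c0=atz("wrist",r[0]["location"],.115,K)[:2] if r else np.array([.545,-.185])
def top(z,c0,half,n):
    g=np.linspace(-half,half,n); m=np.array([[proj("wrist",[c0[0]+x,c0[1]-y,z],K) for x in g] for y in g]).astype(np.float32)
    return cv2.remap(c,m[...,0],m[...,1],cv2.INTER_CUBIC)
t=top(.115,c0,.06,420)
cv2.imwrite("pics/w2t.png",np.hstack([cv2.resize(c,(380,285)),cv2.resize(t,(420,420))[:285*0+420]][0:0] or [t])[:,:,::-1]); print(c0)
canvas=np.zeros((420,800,3),np.uint8); canvas[:285,:380]=cv2.resize(c,(380,285)); canvas[:,380:]=t
cv2.imwrite("pics/w2t.png",canvas[:,:,::-1])
E
```

```text
1.35 [ 1.225  0.477  0.022  1.555 -0.012  1.109 -0.083] [ 0.159  -0.656   0.2313] [[0.972, 0.236, 0.0], [0.236, -0.972, 0.0], [0.0, 0.0, -1.0]]
[ 0.545 -0.185]
```

View pics/w2t.png

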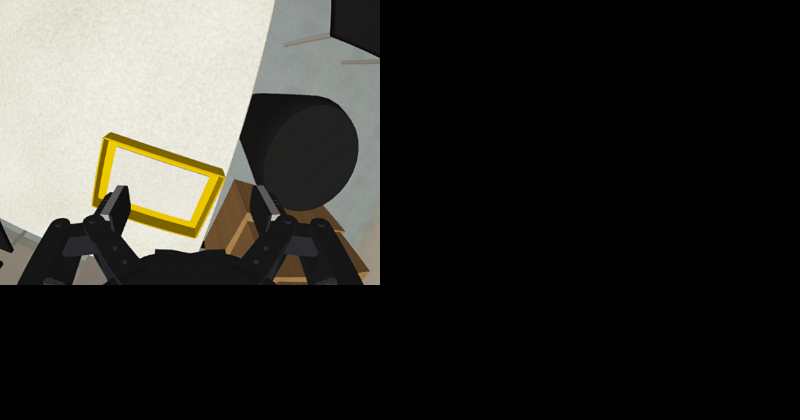

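Emit:
jog_arm:
  plan:
    - {"x": 0.2, "y": -0.15, "z": -0.2, "wx": 0, "wy": 0, "wz": 0}
    - {"x": 0.4, "y": -0.3, "z": -0.35, "wx": 0, "wy": 0, "wz": 0}
    - {"x": 0.6, "y": -0.45, "z": -0.35, "wx": 0, "wy": 0, "wz": 0}
    - {"x": 0.8, "y": -0.6, "z": -0.35, "wx": 0, "wy": 0, "wz": 0}
    - {"x": 1.0, "y": -0.75, "z": -0.35, "wx": 0, "wy": 0, "wz": 0}
    - {"x": 1.0, "y": -0.8, "z": -0.35, "wx": 0, "wy": 0, "wz": 0}
    - {"x": 1.0, "y": -0.8, "z": -0.35, "wx": 0, "wy": 0, "wz": 0}
    - {"x": 1.0, "y": -0.8, "z": -0.35, "wx": 0, "wy": 0, "wz": 0}

```text
t: 2.32
eef_pos: [0.3206, -0.4481, 0.3021]
tool_rot: [-0.0, 0.992, 0.123, 0.001]
contact_force: [-0.0, -0.6, 0.3]
gripper_width: 1.001
```

Emit:
jog_arm:
  plan:
    - {"x": 0.2, "y": -0.15, "z": 0, "wx": 0, "wy": 0, "wz": 0}
    - {"x": 0.4, "y": -0.3, "z": 0, "wx": 0, "wy": 0, "wz": 0}
    - {"x": 0.6, "y": -0.45, "z": 0, "wx": 0, "wy": 0, "wz": 0}
    - {"x": 0.8, "y": -0.6, "z": 0, "wx": 0, "wy": 0, "wz": 0}
    - {"x": 1.0, "y": -0.75, "z": 0, "wx": 0, "wy": 0, "wz": 0}
    - {"x": 1.0, "y": -0.8, "z": 0, "wx": 0, "wy": 0, "wz": 0}
    - {"x": 1.0, "y": -0.8, "z": 0, "wx": 0, "wy": 0, "wz": 0}
    - {"x": 1.0, "y": -0.8, "z": 0, "wx": 0, "wy": 0, "wz": 0}

```text
t: 2.98
eef_pos: [0.4779, -0.2396, 0.3031]
tool_rot: [-0.001, 0.992, 0.127, 0.002]
contact_force: [-0.6, -1.3, -0.2]
gripper_width: 1.0
```

Emit:
jog_arm:
  plan:
    - {"x": 0.1, "y": -0.13, "z": 0, "wx": 0, "wy": 0, "wz": 0}
    - {"x": 0.2, "y": -0.26, "z": 0, "wx": 0, "wy": 0, "wz": 0}
    - {"x": 0.2, "y": -0.26, "z": 0, "wx": 0, "wy": 0, "wz": 0}
    - {"x": 0.2, "y": -0.26, "z": 0, "wx": 0, "wy": 0, "wz": 0}
    - {"x": 0.2, "y": -0.26, "z": 0, "wx": 0, "wy": 0, "wz": 0}
    - {"x": 0.2, "y": -0.26, "z": 0, "wx": 0, "wy": 0, "wz": 0}

```text
t: 3.48
eef_pos: [0.5027, -0.1813, 0.3032]
tool_rot: [-0.001, 0.992, 0.126, 0.002]
contact_force: [-0.9, -0.2, -0.6]
gripper_width: 1.0
```

```bash
cat >> h.py <<'E'
def top(im,K,z,c0,half,n):
    "rectified plan view of plane z: right=+x, up=+y"
    g=np.linspace(-half,half,n); m=np.array([[proj("wrist",[c0[0]+x,c0[1]-y,z],K) for x in g] for y in g]).astype(np.float32)
    return cv2.remap(im,m[...,0],m[...,1],cv2.INTER_CUBIC)
def st():
    s=monitor.get_obs(); p,r=T(); print("t",round(s["t"],2),"q",s["q"].round(3),"p",p.round(4),"x-axis",r.as_matrix()[:,0].round(4),"z",r.as_matrix()[:,2].round(4),"F",s["contact_force"].round(1),"M",s["torque"].round(2),"w",round(s["gripper_width"],3))
E
cat > look.py <<'E'
from h import *
import sys
name,z,half=sys.argv[1],float(sys.argv[2]),float(sys.argv[3]); g=np.array([float(sys.argv[4]),float(sys.argv[5])])
st(); K=cams.get_calibration("wrist"); c=snap("wrist",name+"_raw.png")
for n,h in (("socket",.115),("sampler",0),("cartridge_mid",.0395),("grip_bar",.066)):
    for k in finder.place_of("wrist",n)[:2]: print(n,np.round(k["location"],1),round(k["confidence"],2),atz("wrist",k["location"],h,K))
canvas=np.zeros((420,800,3),np.uint8); canvas[:285,:380]=cv2.resize(c,(380,285)); canvas[:,380:]=top(c,K,z,g,half,420)
cv2.imwrite("pics/%s.png"%name,canvas[:,:,::-1])
E
python3 look.py w3 .115 .07 .545 -.185
```

```text
t 3.48 q [ 0.495  0.199 -0.305  1.787  0.062  1.163 -1.149] p [ 0.5027 -0.1813  0.3032] x-axis [0.9685 0.2491 0.0038] z [ 0.0035  0.0018 -1.    ] F [-0.9 -0.2 -0.6] M [ 0.03 -0.02  0.03] w 1.0
socket [298.2 148.5] 0.93 [ 0.5467 -0.1899  0.115 ]
sampler [295.  139.2] 0.76 [ 0.5459 -0.1921  0.    ]
cartridge_mid [ 35.  109.2] 0.64 [0.5184 0.2038 0.0395]
grip_bar [ 20.6 106.5] 0.74 [0.5231 0.2121 0.066 ]
```

View pics/w3.png

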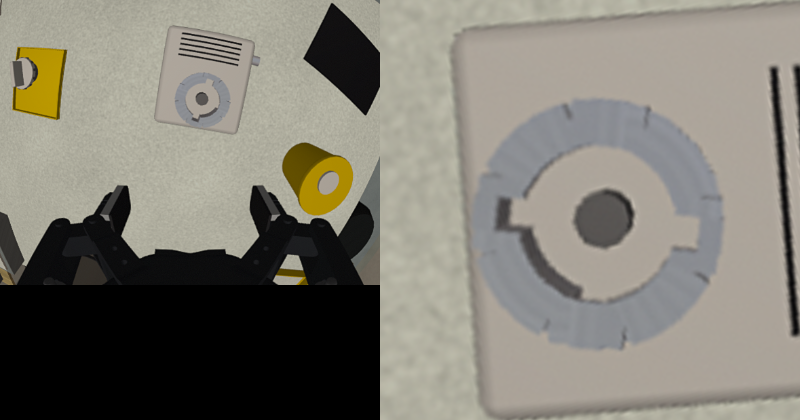

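Emit:
jog_arm:
  plan:
    - {"x": 0.1, "y": 0.04, "z": 0, "wx": 0, "wy": 0, "wz": -0.2}
    - {"x": 0.2, "y": 0.08, "z": 0.1, "wx": 0, "wy": 0, "wz": -0.4}
    - {"x": 0.3, "y": 0.12, "z": 0.2, "wx": 0, "wy": 0, "wz": -0.6}
    - {"x": 0.41, "y": 0.15, "z": 0.3, "wx": 0, "wy": 0, "wz": -0.889}
    - {"x": 0.41, "y": 0.15, "z": 0.45, "wx": 0, "wy": 0, "wz": -0.889}
    - {"x": 0.41, "y": 0.15, "z": 0.45, "wx": 0, "wy": 0, "wz": -0.889}
    - {"x": 0.41, "y": 0.15, "z": 0.45, "wx": 0, "wy": 0, "wz": -0.889}
    - {"x": 0.41, "y": 0.15, "z": 0.45, "wx": 0, "wy": 0, "wz": -0.889}
    - {"x": 0.41, "y": 0.15, "z": 0.45, "wx": 0, "wy": 0, "wz": -0.889}
    - {"x": 0.41, "y": 0.15, "z": 0.45, "wx": 0, "wy": 0, "wz": -0.889}
    - {"x": 0.41, "y": 0.15, "z": 0.45, "wx": 0, "wy": 0, "wz": -0.889}
    - {"x": 0.41, "y": 0.15, "z": 0.45, "wx": 0, "wy": 0, "wz": -0.889}

```text
t: 4.73
eef_pos: [0.5903, -0.1887, 0.2135]
tool_rot: [0.001, 0.637, 0.771, 0.002]
contact_force: [0.1, -0.4, -0.7]
gripper_width: 1.003
```

```bash
python3 - <<'E'
from h import *
st(); y=np.radians(174.4); Rt=R.from_matrix(np.array([[np.cos(y),np.sin(y),0],[np.sin(y),-np.cos(y),0],[0,0,-1]]))
print(plan([.59,-.19,.213],Rt))
E
```

```text
t 4.73 q [ 0.635  0.462 -0.572  1.684  0.275  1.073  0.169] p [ 0.5903 -0.1887  0.2135] x-axis [-0.1885  0.9821  0.0017] z [ 0.0037  0.0025 -1.    ] F [ 0.1 -0.4 -0.7] M [-0.04  0.01  0.  ] w 1.003
(array([-0.0059, -0.0028,  0.0024]), array([ 1.500e-03,  4.000e-04, -4.085e-01]))
```

Emit:
jog_arm:
  plan:
    - {"x": 0, "y": 0, "z": 0, "wx": 0, "wy": 0, "wz": -0.4085}
    - {"x": 0, "y": 0, "z": 0, "wx": 0, "wy": 0, "wz": -0.4085}
    - {"x": 0, "y": 0, "z": 0, "wx": 0, "wy": 0, "wz": -0.4085}
    - {"x": 0, "y": 0, "z": 0, "wx": 0, "wy": 0, "wz": -0.4085}
    - {"x": 0, "y": 0, "z": 0, "wx": 0, "wy": 0, "wz": -0.4085}
    - {"x": 0, "y": 0, "z": 0, "wx": 0, "wy": 0, "wz": -0.4085}
    - {"x": 0, "y": 0, "z": 0, "wx": 0, "wy": 0, "wz": -0.4085}
    - {"x": 0, "y": 0, "z": 0, "wx": 0, "wy": 0, "wz": -0.4085}
    - {"x": 0, "y": 0, "z": 0, "wx": 0, "wy": 0, "wz": -0.4085}
    - {"x": 0, "y": 0, "z": 0, "wx": 0, "wy": 0, "wz": -0.4085}
    - {"x": 0, "y": 0, "z": 0, "wx": 0, "wy": 0, "wz": -0.4085}
    - {"x": 0, "y": 0, "z": 0, "wx": 0, "wy": 0, "wz": -0.4085}

```text
t: 5.73
eef_pos: [0.5901, -0.1894, 0.2132]
tool_rot: [0.002, 0.049, 0.999, 0.001]
contact_force: [-0.6, -0.1, 0.4]
gripper_width: 1.001
```

```bash
python3 look.py w4 .115 .05 .547 -.19
```

```text
t 5.73 q [ 0.821  0.538 -0.85   1.671  0.437  1.13   1.326] p [ 0.5901 -0.1894  0.2132] x-axis [-0.9953  0.0972 -0.0031] z [ 0.0034  0.0027 -1.    ] F [-0.6 -0.1  0.4] M [-0.01 -0.03 -0.02] w 1.001
socket [274.2 161. ] 0.62 [ 0.5481 -0.1899  0.115 ]
sampler [275.8 139.7] 0.71 [ 0.5439 -0.1895  0.    ]
sampler [276.7 158.1] 0.56 [ 0.5643 -0.1905  0.    ]
```

View pics/w4.png

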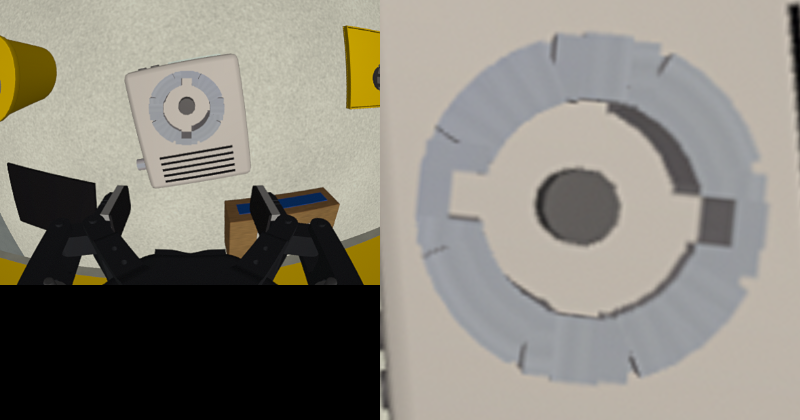

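Emit:
jog_arm:
  plan:
    - {"x": 0.04, "y": 0.2, "z": 0, "wx": 0, "wy": 0, "wz": 0}
    - {"x": 0.08, "y": 0.4, "z": 0, "wx": 0, "wy": 0, "wz": 0}
    - {"x": 0.12, "y": 0.6, "z": 0, "wx": 0, "wy": 0, "wz": 0}
    - {"x": 0.15, "y": 0.8, "z": 0, "wx": 0, "wy": 0, "wz": 0}
    - {"x": 0.17, "y": 1, "z": 0, "wx": 0, "wy": 0, "wz": 0}
    - {"x": 0.17, "y": 1, "z": 0, "wx": 0, "wy": 0, "wz": 0}
    - {"x": 0.17, "y": 1, "z": 0, "wx": 0, "wy": 0, "wz": 0}

```text
t: 6.57
eef_pos: [0.576, 0.0172, 0.2146]
tool_rot: [0.002, 0.047, 0.999, 0.002]
contact_force: [-0.2, -0.1, -0.3]
gripper_width: 1.002
```

Emit:
jog_arm:
  plan:
    - {"x": 0.04, "y": 0.2, "z": 0, "wx": 0, "wy": 0, "wz": 0}
    - {"x": 0.08, "y": 0.4, "z": 0, "wx": 0, "wy": 0, "wz": 0}
    - {"x": 0.12, "y": 0.6, "z": 0, "wx": 0, "wy": 0, "wz": 0}
    - {"x": 0.15, "y": 0.8, "z": 0, "wx": 0, "wy": 0, "wz": 0}
    - {"x": 0.17, "y": 1, "z": 0, "wx": 0, "wy": 0, "wz": 0}
    - {"x": 0.17, "y": 1, "z": 0, "wx": 0, "wy": 0, "wz": 0}
    - {"x": 0.17, "y": 1, "z": 0, "wx": 0, "wy": 0, "wz": 0}
    - {"x": 0.17, "y": 1, "z": 0, "wx": 0, "wy": 0, "wz": 0}
    - {"x": 0.17, "y": 1, "z": 0, "wx": 0, "wy": 0, "wz": 0}

```text
t: 7.32
eef_pos: [0.5617, 0.2167, 0.2146]
tool_rot: [0.002, 0.049, 0.999, 0.001]
contact_force: [0.9, -1.1, 0.1]
gripper_width: 1.0
```

```bash
python3 look.py w5 .076 .05 .515 .21
```

```text
t 7.32 q [ 0.189  0.524 -0.905  1.712  0.453  1.125  0.624] p [0.5617 0.2167 0.2146] x-axis [-0.9953  0.097  -0.0043] z [ 0.0044  0.0012 -1.    ] F [ 0.9 -1.1  0.1] M [ 0.   -0.02 -0.04] w 1.0
sampler [  9.1 203.2] 0.98 [ 0.5452 -0.1925  0.    ]
cartridge_mid [268.8 149.7] 0.94 [0.521  0.2092 0.0395]
grip_bar [266.2 150.2] 0.68 [0.5177 0.2081 0.066 ]
```

View pics/w5.png

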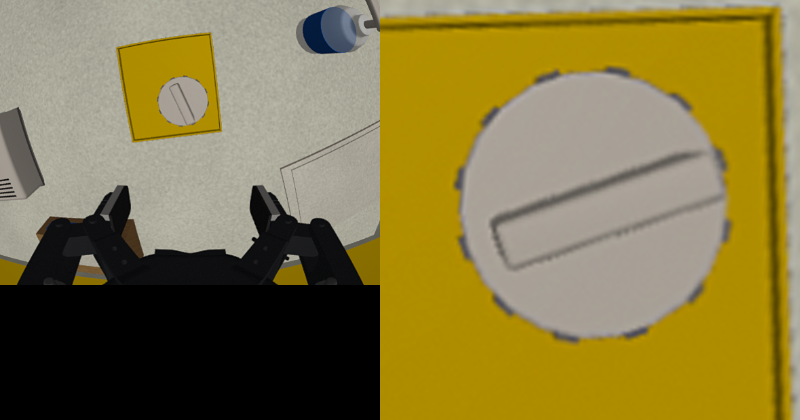

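```bash
python3 - <<'E'
from h import *
K=cams.get_calibration("wrist"); c=cv2.imread("pics/w5_raw.png")
px=proj("wrist",[.5157,.2114,.076],K); print(px, atz("wrist",px,.044,K))
t=top(c,K,.044,np.array([.52,.21]),.05,1000)
hsv=cv2.cvtColor(t,cv2.COLOR_BGR2HSV); m=((hsv[...,1]<90)).astype(np.uint8); m=cv2.morphologyEx(m,cv2.MORPH_OPEN,np.ones((41,41)))
n,l,s,ce=cv2.connectedComponentsWithStats(m); 
for i in range(1,n):
    if 2e5<s[i,4]<6e5: print(s[i]*.1,.52-.05+ce[i,0]*1e-4,.21+.05-ce[i,1]*1e-4)
b=top(c,K,.076,np.array([.52,.21]),.04,480); g=cv2.createCLAHE(4,(4,4)).apply(cv2.cvtColor(b,cv2.COLOR_BGR2GRAY))
cc=atz("wrist",px,.044,K)[:2]; b=cv2.cvtColor(g,cv2.COLOR_GRAY2BGR)
for a,o,col in ((18,cc,(0,0,255)),):
    r=cv2.boxPoints((((o[0]-.52)*6000+240,(.21-o[1])*6000+240),(336,72),-a)); cv2.polylines(b,[r.astype(int)],True,col,1)
cv2.imwrite("pics/bar.png",b); print(R)
E
```

```text
[267.50286366 149.74081698] [0.5199 0.2098 0.044 ]
[1.38000e+01 1.27000e+01 7.15000e+01 7.15000e+01 4.00203e+04] 0.5194289225717948 0.2114915420424135
<class 'scipy.spatial.transform._rotation.Rotation'>
```

View pics/bar.png

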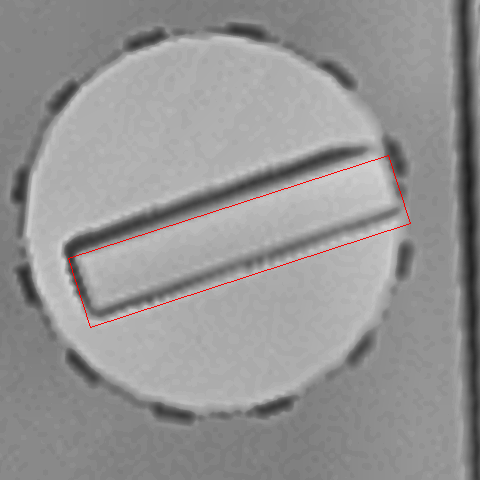

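```bash
cat >> h.py <<'E'
def Ry(deg):
    y=np.radians(deg); return R.from_matrix(np.array([[np.cos(y),np.sin(y),0],[np.sin(y),-np.cos(y),0],[0,0,-1]]))
E
python3 - <<'E'
from h import *
for z in (.12,.049): print(plan([.5195,.2113,z],Ry(198)))
E
```

```text
(array([ 0.2065, -0.0556,  0.4741]), array([ 0.0006,  0.0016, -0.1304]))
(array([ 0.2081, -0.0566,  0.8291]), array([ 0.0006,  0.0016, -0.1304]))
```

Emit:
jog_arm:
  plan:
    - {"x": 0.1, "y": -0.03, "z": 0.15, "wx": 0.0006, "wy": 0.0016, "wz": -0.04}
    - {"x": 0.2065, "y": -0.0556, "z": 0.3, "wx": 0.0006, "wy": 0.0016, "wz": -0.08}
    - {"x": 0.2065, "y": -0.0556, "z": 0.4, "wx": 0.0006, "wy": 0.0016, "wz": -0.1304}
    - {"x": 0.2065, "y": -0.0556, "z": 0.47, "wx": 0.0006, "wy": 0.0016, "wz": -0.1304}
    - {"x": 0.2065, "y": -0.0556, "z": 0.47, "wx": 0.0006, "wy": 0.0016, "wz": -0.1304}
    - {"x": 0.2065, "y": -0.0556, "z": 0.47, "wx": 0.0006, "wy": 0.0016, "wz": -0.1304}
    - {"x": 0.2065, "y": -0.0556, "z": 0.47, "wx": 0.0006, "wy": 0.0016, "wz": -0.1304}

```text
t: 8.15
eef_pos: [0.5203, 0.2116, 0.1219]
tool_rot: [0.001, -0.156, 0.988, 0.0]
contact_force: [-0.4, 0.7, 0.2]
gripper_width: 1.0
```

```bash
python3 - <<'E'
from h import *
st(); print(plan([.5195,.2113,.049],Ry(198)))
E
```

```text
t 8.15 q [ 0.213  0.607 -0.948  1.882  0.599  0.965  0.874] p [0.5203 0.2116 0.1219] x-axis [-0.9516 -0.3072 -0.0016] z [ 1.4e-03  9.0e-04 -1.0e+00] F [-0.4  0.7  0.2] M [ 0.04 -0.    0.03] w 1.0
(array([ 0.005 , -0.0004,  0.3646]), array([ 0.0002,  0.0005, -0.0006]))
```

Emit:
jog_arm:
  plan:
    - {"x": 0.005, "y": 0, "z": 0.1, "wx": 0, "wy": 0, "wz": 0}
    - {"x": 0.005, "y": 0, "z": 0.2, "wx": 0, "wy": 0, "wz": 0}
    - {"x": 0.005, "y": 0, "z": 0.28, "wx": 0, "wy": 0, "wz": 0}
    - {"x": 0.005, "y": 0, "z": 0.33, "wx": 0, "wy": 0, "wz": 0}
    - {"x": 0.005, "y": 0, "z": 0.36, "wx": 0, "wy": 0, "wz": 0}
    - {"x": 0.005, "y": 0, "z": 0.3646, "wx": 0, "wy": 0, "wz": 0}
    - {"x": 0.005, "y": 0, "z": 0.3646, "wx": 0, "wy": 0, "wz": 0}
    - {"x": 0.005, "y": 0, "z": 0.3646, "wx": 0, "wy": 0, "wz": 0}

```text
t: 8.82
eef_pos: [0.52, 0.2118, 0.0498]
tool_rot: [0.001, -0.156, 0.988, 0.001]
contact_force: [-0.5, -0.1, 0.2]
gripper_width: 0.999
```

Emit:
jog_arm:
  plan:
    - {"x": 0, "y": 0, "z": 0, "wx": 0, "wy": 0, "wz": 0}
    - {"x": 0, "y": 0, "z": 0, "wx": 0, "wy": 0, "wz": 0}
    - {"x": 0, "y": 0, "z": 0, "wx": 0, "wy": 0, "wz": 0}
    - {"x": 0, "y": 0, "z": 0, "wx": 0, "wy": 0, "wz": 0}
    - {"x": 0, "y": 0, "z": 0, "wx": 0, "wy": 0, "wz": 0}
    - {"x": 0, "y": 0, "z": 0, "wx": 0, "wy": 0, "wz": 0}
    - {"x": 0, "y": 0, "z": 0, "wx": 0, "wy": 0, "wz": 0}
    - {"x": 0, "y": 0, "z": 0, "wx": 0, "wy": 0, "wz": 0}
    - {"x": 0, "y": 0, "z": 0, "wx": 0, "wy": 0, "wz": 0}
    - {"x": 0, "y": 0, "z": 0, "wx": 0, "wy": 0, "wz": 0}
    - {"x": 0, "y": 0, "z": 0, "wx": 0, "wy": 0, "wz": 0}
    - {"x": 0, "y": 0, "z": 0, "wx": 0, "wy": 0, "wz": 0}
  hand: -1
  grip_force: 60

```text
t: 9.82
eef_pos: [0.52, 0.2118, 0.0498]
tool_rot: [0.001, -0.155, 0.988, 0.001]
contact_force: [-0.7, -0.5, 1.6]
gripper_width: 0.127
```

```bash
python3 - <<'E'
from h import *
st()
E
```

```text
t 9.82 q [ 0.15   0.698 -0.865  1.925  0.707  0.852  0.79 ] p [0.52   0.2118 0.0498] x-axis [-0.9516 -0.3072 -0.0027] z [ 0.0024  0.0014 -1.    ] F [-0.7 -0.5  1.6] M [-0.14  0.    0.01] w 0.127
```

Emit:
jog_arm:
  plan:
    - {"x": 0, "y": 0, "z": -0.1, "wx": 0, "wy": 0, "wz": 0}
    - {"x": 0, "y": 0, "z": -0.25, "wx": 0, "wy": 0, "wz": 0}
    - {"x": 0, "y": 0, "z": -0.4, "wx": 0, "wy": 0, "wz": 0}
    - {"x": 0, "y": 0, "z": -0.55, "wx": 0, "wy": 0, "wz": 0}
    - {"x": 0, "y": 0, "z": -0.7, "wx": 0, "wy": 0, "wz": 0}
    - {"x": 0, "y": 0, "z": -0.8, "wx": 0, "wy": 0, "wz": 0}
    - {"x": 0, "y": 0, "z": -0.8, "wx": 0, "wy": 0, "wz": 0}
    - {"x": 0, "y": 0, "z": -0.8, "wx": 0, "wy": 0, "wz": 0}

```text
t: 10.48
eef_pos: [0.5199, 0.2117, 0.2104]
tool_rot: [0.002, -0.155, 0.988, 0.0]
contact_force: [-0.6, -0.8, -1.0]
gripper_width: 0.124
```

Emit:
jog_arm:
  plan:
    - {"x": 0.02, "y": -0.1, "z": 0, "wx": 0, "wy": 0, "wz": 0.02}
    - {"x": 0.06, "y": -0.25, "z": 0, "wx": 0, "wy": 0, "wz": 0.05}
    - {"x": 0.1, "y": -0.4, "z": 0, "wx": 0, "wy": 0, "wz": 0.08}
    - {"x": 0.14, "y": -0.55, "z": 0, "wx": 0, "wy": 0, "wz": 0.11}
    - {"x": 0.18, "y": -0.7, "z": 0, "wx": 0, "wy": 0, "wz": 0.133}
    - {"x": 0.21, "y": -0.85, "z": 0, "wx": 0, "wy": 0, "wz": 0.133}
    - {"x": 0.25, "y": -0.95, "z": 0, "wx": 0, "wy": 0, "wz": 0.133}
    - {"x": 0.25, "y": -1, "z": 0, "wx": 0, "wy": 0, "wz": 0.133}
    - {"x": 0.25, "y": -1, "z": 0, "wx": 0, "wy": 0, "wz": 0.133}
    - {"x": 0.25, "y": -1, "z": 0, "wx": 0, "wy": 0, "wz": 0.133}

```text
t: 11.32
eef_pos: [0.5333, 0.0066, 0.2092]
tool_rot: [0.001, 0.053, 0.999, 0.001]
contact_force: [0.8, 0.0, -1.6]
gripper_width: 0.126
```

```bash
python3 - <<'E'
from h import *
st(); print(plan([.5475,-.1898,.205],Ry(173.9)))
E
```

```text
t 11.32 q [ 0.621  0.415 -0.937  1.873  0.384  1.043  0.992] p [0.5333 0.0066 0.2092] x-axis [-0.9944  0.1058 -0.0024] z [ 0.0028  0.0028 -1.    ] F [ 0.8  0.  -1.6] M [ 0.08 -0.01 -0.02] w 0.126
(array([-0.1745, -0.9692,  0.0185]), array([0.001 , 0.0008, 0.0002]))
```

Emit:
jog_arm:
  plan:
    - {"x": -0.02, "y": -0.1, "z": 0, "wx": 0.001, "wy": 0.0008, "wz": 0}
    - {"x": -0.04, "y": -0.25, "z": 0, "wx": 0.001, "wy": 0.0008, "wz": 0}
    - {"x": -0.07, "y": -0.4, "z": 0, "wx": 0.001, "wy": 0.0008, "wz": 0}
    - {"x": -0.1, "y": -0.55, "z": 0, "wx": 0.001, "wy": 0.0008, "wz": 0}
    - {"x": -0.13, "y": -0.7, "z": 0, "wx": 0.001, "wy": 0.0008, "wz": 0}
    - {"x": -0.15, "y": -0.85, "z": 0, "wx": 0.001, "wy": 0.0008, "wz": 0}
    - {"x": -0.1745, "y": -0.93, "z": 0.0185, "wx": 0.001, "wy": 0.0008, "wz": 0}
    - {"x": -0.1745, "y": -0.969, "z": 0.0185, "wx": 0.001, "wy": 0.0008, "wz": 0}
    - {"x": -0.1745, "y": -0.969, "z": 0.0185, "wx": 0.001, "wy": 0.0008, "wz": 0}
    - {"x": -0.1745, "y": -0.969, "z": 0.0185, "wx": 0.001, "wy": 0.0008, "wz": 0}
    - {"x": -0.1745, "y": -0.969, "z": 0.0185, "wx": 0.001, "wy": 0.0008, "wz": 0}
    - {"x": -0.1745, "y": -0.969, "z": 0.0185, "wx": 0.001, "wy": 0.0008, "wz": 0}

```text
t: 12.32
eef_pos: [0.5478, -0.1873, 0.2053]
tool_rot: [0.0, 0.051, 0.999, 0.0]
contact_force: [0.2, -0.0, -1.7]
gripper_width: 0.128
```

```bash
python3 - <<'E'
from h import *
st(); print(plan([.5475,-.1898,.158],Ry(173.9)))
a=snap("side","d2.png"); c=snap("wrist","w6.png"); s=snap("scene","s2.png")
p=proj("side",[.5475,-.19,.13]).astype(int); q=proj("scene",[.5475,-.19,.13]).astype(int); print(p,q)
cr=lambda im,p:cv2.resize(im[p[1]-35:p[1]+35,p[0]-35:p[0]+35],(400,400),interpolation=cv2.INTER_CUBIC)
cv2.imwrite("pics/ins1.png",np.hstack([cr(a,p),cr(s,q)])[:,:,::-1])
E
```

```text
t 12.32 q [ 0.882  0.485 -0.872  1.774  0.416  1.079  1.333] p [ 0.5478 -0.1873  0.2053] x-axis [-9.948e-01  1.023e-01 -3.000e-04] z [ 4.e-04  4.e-04 -1.e+00] F [ 0.2 -0.  -1.7] M [ 0.   -0.02  0.04] w 0.128
(array([ 0.0004, -0.0129,  0.2365]), array([0.0001, 0.0001, 0.0013]))
[332 178] [256 172]
```

View pics/w6.png

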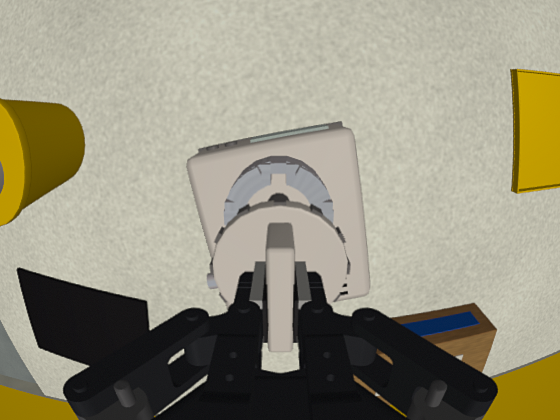

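Emit:
jog_arm:
  plan:
    - {"x": 0.0004, "y": -0.0129, "z": 0.05, "wx": 0, "wy": 0, "wz": 0.0013}
    - {"x": 0.0004, "y": -0.0129, "z": 0.1, "wx": 0, "wy": 0, "wz": 0.0013}
    - {"x": 0.0004, "y": -0.0129, "z": 0.15, "wx": 0, "wy": 0, "wz": 0.0013}
    - {"x": 0.0004, "y": -0.0129, "z": 0.19, "wx": 0, "wy": 0, "wz": 0.0013}
    - {"x": 0.0004, "y": -0.0129, "z": 0.19, "wx": 0, "wy": 0, "wz": 0.0013}
    - {"x": 0.0004, "y": -0.0129, "z": 0.19, "wx": 0, "wy": 0, "wz": 0.0013}
    - {"x": 0.0004, "y": -0.0129, "z": 0.19, "wx": 0, "wy": 0, "wz": 0.0013}
    - {"x": 0.0004, "y": -0.0129, "z": 0.19, "wx": 0, "wy": 0, "wz": 0.0013}

```text
t: 13.13
eef_pos: [0.5478, -0.1912, 0.1677]
tool_rot: [0.001, 0.054, 0.999, -0.0]
contact_force: [1.0, -0.7, -1.6]
gripper_width: 0.131
```

```bash
python3 - <<'E'
from h import *
st(); print(plan([.5475,-.1898,.148],Ry(173.9)))
E
```

```text
t 13.13 q [ 0.864  0.527 -0.845  1.807  0.459  1.015  1.3  ] p [ 0.5478 -0.1912  0.1677] x-axis [-0.9941  0.1081 -0.0011] z [ 1.1e-03 -3.0e-04 -1.0e+00] F [ 1.  -0.7 -1.6] M [ 0.03 -0.04  0.01] w 0.131
(array([0.0021, 0.0067, 0.0984]), array([-0.    ,  0.0004, -0.0006]))
```

Emit:
jog_arm:
  plan:
    - {"x": 0.002, "y": 0.005, "z": 0, "wx": 0, "wy": 0, "wz": -0.0006}
    - {"x": 0.002, "y": 0.005, "z": 0.02, "wx": 0, "wy": 0, "wz": -0.0006}
    - {"x": 0.002, "y": 0.005, "z": 0.04, "wx": 0, "wy": 0, "wz": -0.0006}
    - {"x": 0.002, "y": 0.005, "z": 0.055, "wx": 0, "wy": 0, "wz": -0.0006}
    - {"x": 0.002, "y": 0.005, "z": 0.055, "wx": 0, "wy": 0, "wz": -0.0006}
    - {"x": 0.002, "y": 0.005, "z": 0.055, "wx": 0, "wy": 0, "wz": -0.0006}

```text
t: 13.63
eef_pos: [0.5473, -0.1901, 0.1563]
tool_rot: [0.0, 0.053, 0.999, 0.0]
contact_force: [-0.2, 0.8, -1.0]
gripper_width: 0.132
```

```bash
python3 - <<'E'
from h import *
st(); print(plan([.5475,-.1898,.148],Ry(173.9)))
E
```

```text
t 13.63 q [ 0.856  0.539 -0.837  1.818  0.471  0.996  1.289] p [ 0.5473 -0.1901  0.1563] x-axis [-9.943e-01  1.062e-01 -5.000e-04] z [ 5.e-04  0.e+00 -1.e+00] F [-0.2  0.8 -1. ] M [-0.02 -0.    0.  ] w 0.132
(array([-0.0009,  0.0014,  0.0417]), array([0.    , 0.0002, 0.    ]))
```

Emit:
jog_arm:
  plan:
    - {"x": -0.0009, "y": 0.0014, "z": 0.01, "wx": 0, "wy": 0, "wz": 0}
    - {"x": -0.0009, "y": 0.0014, "z": 0.02, "wx": 0, "wy": 0, "wz": 0}
    - {"x": -0.0009, "y": 0.0014, "z": 0.03, "wx": 0, "wy": 0, "wz": 0}
    - {"x": -0.0009, "y": 0.0014, "z": 0.04, "wx": 0, "wy": 0, "wz": 0}
    - {"x": -0.0009, "y": 0.0014, "z": 0.04, "wx": 0, "wy": 0, "wz": 0}
    - {"x": -0.0009, "y": 0.0014, "z": 0.04, "wx": 0, "wy": 0, "wz": 0}

```text
t: 14.13
eef_pos: [0.5474, -0.1898, 0.1482]
tool_rot: [0.0, 0.053, 0.999, 0.0]
contact_force: [0.1, 0.2, -1.9]
gripper_width: 0.127
```

```bash
python3 - <<'E'
from h import *
st(); print(plan([.5475,-.1898,.140],Ry(173.9)))
E
```

```text
t 14.13 q [ 0.85   0.549 -0.831  1.825  0.481  0.983  1.281] p [ 0.5474 -0.1898  0.1482] x-axis [-9.944e-01  1.061e-01 -2.000e-04] z [ 2.e-04  1.e-04 -1.e+00] F [ 0.1  0.2 -1.9] M [ 0.02 -0.06 -0.04] w 0.127
(array([-0.0005, -0.0001,  0.0408]), array([0.0001, 0.    , 0.0001]))
```

Emit:
jog_arm:
  plan:
    - {"x": 0, "y": 0, "z": 0.01, "wx": 0, "wy": 0, "wz": 0}
    - {"x": 0, "y": 0, "z": 0.02, "wx": 0, "wy": 0, "wz": 0}
    - {"x": 0, "y": 0, "z": 0.03, "wx": 0, "wy": 0, "wz": 0}
    - {"x": 0, "y": 0, "z": 0.041, "wx": 0, "wy": 0, "wz": 0}
    - {"x": 0, "y": 0, "z": 0.041, "wx": 0, "wy": 0, "wz": 0}
    - {"x": 0, "y": 0, "z": 0.041, "wx": 0, "wy": 0, "wz": 0}

```text
t: 14.63
eef_pos: [0.5479, -0.1898, 0.1403]
tool_rot: [0.001, 0.053, 0.999, 0.0]
contact_force: [-0.1, -0.2, 3.4]
gripper_width: 0.128
```

```bash
python3 - <<'E'
from h import *
st(); print(plan([.5475,-.1898,.1343],Ry(173.9)))
E
```

```text
t 14.63 q [ 0.844  0.558 -0.824  1.831  0.491  0.969  1.273] p [ 0.5479 -0.1898  0.1403] x-axis [-0.9944  0.1061 -0.001 ] z [ 0.001  0.    -1.   ] F [-0.1 -0.2  3.4] M [-0.03  0.   -0.05] w 0.128
(array([ 0.0018, -0.0004,  0.03  ]), array([0.    , 0.0003, 0.0001]))
```

Emit:
jog_arm:
  plan:
    - {"x": 0.001, "y": 0, "z": 0.01, "wx": 0, "wy": 0, "wz": 0}
    - {"x": 0.001, "y": 0, "z": 0.02, "wx": 0, "wy": 0, "wz": 0}
    - {"x": 0.001, "y": 0, "z": 0.03, "wx": 0, "wy": 0, "wz": 0}
    - {"x": 0.001, "y": 0, "z": 0.03, "wx": 0, "wy": 0, "wz": 0}
    - {"x": 0.001, "y": 0, "z": 0.03, "wx": 0, "wy": 0, "wz": 0}
    - {"x": 0.001, "y": 0, "z": 0.03, "wx": 0, "wy": 0, "wz": 0}
  grip_force: 80

```text
t: 15.13
eef_pos: [0.548, -0.1896, 0.1345]
tool_rot: [0.001, 0.053, 0.999, 0.0]
contact_force: [-0.6, 0.4, 2.6]
gripper_width: 0.125
```

```bash
python3 - <<'E'
from h import *
st(); print(plan([.5475,-.1898,.1343],Ry(173.9)))
E
```

```text
t 15.13 q [ 0.841  0.565 -0.82   1.835  0.498  0.959  1.267] p [ 0.548  -0.1896  0.1345] x-axis [-0.9944  0.1061 -0.0017] z [ 1.7e-03  1.0e-04 -1.0e+00] F [-0.6  0.4  2.6] M [ 0.02  0.07 -0.1 ] w 0.125
(array([ 0.0024, -0.0014,  0.0012]), array([0.0001, 0.0005, 0.0001]))
```

Emit:
jog_arm:
  plan:
    - {"x": 0, "y": 0, "z": 0.003, "wx": 0, "wy": 0, "wz": 0}
    - {"x": 0, "y": 0, "z": 0.003, "wx": 0, "wy": 0, "wz": 0}
    - {"x": 0, "y": 0, "z": 0.003, "wx": 0, "wy": 0, "wz": 0}

```text
t: 15.38
eef_pos: [0.548, -0.1893, 0.134]
tool_rot: [0.001, 0.053, 0.999, 0.0]
contact_force: [-0.9, 2.9, 6.1]
gripper_width: 0.125
```

```bash
python3 - <<'E'
from h import *
for i in range(4): st(); cams.read_camera("wrist")
E
```

```text
t 15.38 q [ 0.84   0.565 -0.82   1.836  0.499  0.958  1.267] p [ 0.548  -0.1893  0.134 ] x-axis [-0.9944  0.1058 -0.0016] z [ 1.7e-03  4.0e-04 -1.0e+00] F [-0.9  2.9  6.1] M [ 0.54  0.32 -0.01] w 0.125
t 15.43 q [ 0.84   0.565 -0.82   1.836  0.499  0.957  1.267] p [ 0.5482 -0.1894  0.134 ] x-axis [-0.9944  0.1058 -0.002 ] z [ 2.e-03  2.e-04 -1.e+00] F [-0.4  1.4  6.1] M [0.23 0.34 0.  ] w 0.12
t 15.48 q [ 0.84   0.565 -0.82   1.836  0.499  0.958  1.267] p [ 0.548  -0.1893  0.134 ] x-axis [-0.9944  0.1058 -0.0018] z [ 1.8e-03  4.0e-04 -1.0e+00] F [-0.9  4.8  1.6] M [ 0.95 -0.38  0.08] w 0.123
t 15.53 q [ 0.84   0.565 -0.82   1.836  0.499  0.958  1.267] p [ 0.548  -0.1893  0.134 ] x-axis [-0.9944  0.1058 -0.0016] z [ 1.7e-03  4.0e-04 -1.0e+00] F [2.7 0.3 3.3] M [-0.04 -0.84 -0.  ] w 0.125
```

Emit:
jog_arm:
  plan:
    - {"x": 0.001, "y": -0.001, "z": 0.002, "wx": 0, "wy": 0, "wz": 0.02}
    - {"x": 0.001, "y": -0.001, "z": 0.002, "wx": 0, "wy": 0, "wz": 0.04}
    - {"x": 0.001, "y": -0.001, "z": 0.002, "wx": 0, "wy": 0, "wz": 0.06}
    - {"x": 0.001, "y": -0.001, "z": 0.002, "wx": 0, "wy": 0, "wz": 0.08}
    - {"x": 0.001, "y": -0.001, "z": 0.002, "wx": 0, "wy": 0, "wz": 0.08}
    - {"x": 0.001, "y": -0.001, "z": 0.002, "wx": 0, "wy": 0, "wz": 0.08}

```text
t: 16.08
eef_pos: [0.547, -0.1892, 0.1322]
tool_rot: [-0.0, 0.177, 0.984, 0.001]
contact_force: [3.3, 1.8, -8.8]
gripper_width: 0.128
```

```bash
python3 - <<'E'
from h import *
for i in range(2): st(); cams.read_camera("wrist")
print(plan([.5476,-.1896,.1338],Ry(173.9-45)))
E
```

```text
t 16.08 q [ 0.801  0.548 -0.762  1.84   0.46   0.939  1.048] p [ 0.547  -0.1892  0.1322] x-axis [-9.375e-01  3.481e-01  4.000e-04] z [ 0.      0.0014 -1.    ] F [ 3.3  1.8 -8.8] M [ 0.63 -0.62 -0.1 ] w 0.128
t 16.13 q [ 0.802  0.548 -0.762  1.84   0.46   0.939  1.049] p [ 0.5469 -0.1893  0.1322] x-axis [-9.375e-01  3.480e-01  6.000e-04] z [-1.0e-04  1.5e-03 -1.0e+00] F [ 3.1  3.2 -9.9] M [ 0.71 -0.57 -0.11] w 0.125
(array([-0.0036, -0.0003, -0.0078]), array([ 0.0004, -0.0003,  0.1706]))
```

Emit:
jog_arm:
  plan:
    - {"x": 0, "y": 0, "z": 0.003, "wx": 0, "wy": 0, "wz": 0}
    - {"x": 0, "y": 0, "z": 0.006, "wx": 0, "wy": 0, "wz": 0}
    - {"x": 0, "y": 0, "z": 0.006, "wx": 0, "wy": 0, "wz": 0}
    - {"x": 0, "y": 0, "z": 0.006, "wx": 0, "wy": 0, "wz": 0}

```text
t: 16.52
eef_pos: [0.5471, -0.1892, 0.1316]
tool_rot: [-0.0, 0.177, 0.984, 0.001]
contact_force: [-0.8, 3.3, 1.9]
gripper_width: 0.124
```

```bash
python3 - <<'E'
from h import *
for i in range(2): st(); cams.read_camera("wrist")
E
```

```text
t 16.52 q [ 0.801  0.549 -0.762  1.841  0.461  0.938  1.047] p [ 0.5471 -0.1892  0.1316] x-axis [-9.375e-01  3.479e-01  3.000e-04] z [ 1.0e-04  1.2e-03 -1.0e+00] F [-0.8  3.3  1.9] M [0.74 0.26 0.05] w 0.124
t 16.57 q [ 0.801  0.549 -0.762  1.841  0.461  0.938  1.047] p [ 0.5471 -0.1892  0.1315] x-axis [-9.375e-01  3.480e-01  3.000e-04] z [ 2.0e-04  1.2e-03 -1.0e+00] F [-0.8  3.4  3.4] M [0.7  0.22 0.03] w 0.128
```

Emit:
jog_arm:
  plan:
    - {"x": 0, "y": 0.002, "z": 0.004, "wx": 0, "wy": 0, "wz": 0.02}
    - {"x": 0, "y": 0.002, "z": 0.005, "wx": 0, "wy": 0, "wz": 0.04}
    - {"x": 0, "y": 0.002, "z": 0.005, "wx": 0, "wy": 0, "wz": 0.06}
    - {"x": 0, "y": 0.002, "z": 0.005, "wx": 0, "wy": 0, "wz": 0.08}
    - {"x": 0, "y": 0.002, "z": 0.005, "wx": 0, "wy": 0, "wz": 0.1}
    - {"x": 0, "y": 0.002, "z": 0.005, "wx": 0, "wy": 0, "wz": 0.12}
    - {"x": 0, "y": 0.002, "z": 0.005, "wx": 0, "wy": 0, "wz": 0.14}
    - {"x": 0, "y": 0.002, "z": 0.005, "wx": 0, "wy": 0, "wz": 0.16}
    - {"x": 0, "y": 0.002, "z": 0.005, "wx": 0, "wy": 0, "wz": 0.17}
    - {"x": 0, "y": 0.002, "z": 0.005, "wx": 0, "wy": 0, "wz": 0.17}
    - {"x": 0, "y": 0.002, "z": 0.005, "wx": 0, "wy": 0, "wz": 0.17}

```text
t: 17.53
eef_pos: [0.5478, -0.1897, 0.1311]
tool_rot: [0.001, 0.43, 0.903, 0.0]
contact_force: [0.8, -0.6, 3.9]
gripper_width: 0.122
```

```bash
python3 - <<'E'
from h import *
for i in range(2): st(); cams.read_camera("wrist")
x=T()[1].as_matrix()[:,0]; print(np.degrees(np.arctan2(x[1],x[0])))
E
```

```text
t 17.53 q [ 0.714  0.514 -0.638  1.846  0.382  0.905  0.579] p [ 0.5478 -0.1897  0.1311] x-axis [-0.6303  0.7764 -0.0011] z [ 1.6e-03 -1.0e-04 -1.0e+00] F [ 0.8 -0.6  3.9] M [ 0.03 -0.08  0.01] w 0.122
t 17.58 q [ 0.714  0.514 -0.639  1.846  0.382  0.905  0.579] p [ 0.5478 -0.1897  0.1311] x-axis [-0.6303  0.7764 -0.001 ] z [ 0.0016  0.     -1.    ] F [ 0.8 -0.8  5. ] M [-0.1  -0.13  0.01] w 0.125
129.0561487324339
```

Emit:
jog_arm:
  plan:
    - {"x": 0, "y": 0, "z": 0, "wx": 0, "wy": 0, "wz": 0.025}
    - {"x": 0, "y": 0, "z": 0, "wx": 0, "wy": 0, "wz": 0.05}
    - {"x": 0, "y": 0, "z": 0, "wx": 0, "wy": 0, "wz": 0.075}
    - {"x": 0, "y": 0, "z": 0, "wx": 0, "wy": 0, "wz": 0.1}
    - {"x": 0, "y": 0, "z": 0, "wx": 0, "wy": 0, "wz": 0.125}
    - {"x": 0, "y": 0, "z": 0, "wx": 0, "wy": 0, "wz": 0.15}
    - {"x": 0, "y": 0, "z": 0, "wx": 0, "wy": 0, "wz": 0.175}
    - {"x": 0, "y": 0, "z": 0, "wx": 0, "wy": 0, "wz": 0.2}
    - {"x": 0, "y": 0, "z": 0, "wx": 0, "wy": 0, "wz": 0.215}
    - {"x": 0, "y": 0, "z": 0, "wx": 0, "wy": 0, "wz": 0.215}
    - {"x": 0, "y": 0, "z": 0, "wx": 0, "wy": 0, "wz": 0.215}

```text
t: 18.55
eef_pos: [0.5479, -0.19, 0.1315]
tool_rot: [0.001, 0.705, 0.71, 0.0]
contact_force: [-1.6, 2.0, 8.1]
gripper_width: 0.124
```

```bash
cat > y.py <<'E'
from h import *
for i in range(2): st(); cams.read_camera("wrist")
x=T()[1].as_matrix()[:,0]; print(np.degrees(np.arctan2(x[1],x[0])))
E
python3 y.py
```

```text
t 18.55 q [ 0.6    0.48  -0.484  1.853  0.284  0.875 -0.014] p [ 0.5479 -0.19    0.1315] x-axis [-6.8e-03  1.0e+00 -6.0e-04] z [ 1.9e-03 -6.0e-04 -1.0e+00] F [-1.6  2.   8.1] M [0.56 0.64 0.1 ] w 0.124
t 18.6 q [ 0.601  0.48  -0.484  1.853  0.284  0.875 -0.014] p [ 0.5479 -0.1898  0.1314] x-axis [-7.1e-03  1.0e+00 -3.0e-04] z [ 1.7e-03 -3.0e-04 -1.0e+00] F [ 0.2 -0.8  5.1] M [-0.41 -0.12  0.13] w 0.123
90.40907847221823
```

Emit:
jog_arm:
  plan:
    - {"x": 0, "y": 0, "z": 0.001, "wx": 0, "wy": 0, "wz": 0.01}
    - {"x": 0, "y": 0, "z": 0.001, "wx": 0, "wy": 0, "wz": 0.02}
    - {"x": 0, "y": 0, "z": 0.001, "wx": 0, "wy": 0, "wz": 0.03}
    - {"x": 0, "y": 0, "z": 0.001, "wx": 0, "wy": 0, "wz": 0.038}
    - {"x": 0, "y": 0, "z": 0.001, "wx": 0, "wy": 0, "wz": 0.038}
    - {"x": 0, "y": 0, "z": 0.001, "wx": 0, "wy": 0, "wz": 0.038}

```text
t: 19.15
eef_pos: [0.5482, -0.19, 0.1316]
tool_rot: [0.001, 0.745, 0.667, 0.001]
contact_force: [-0.1, -0.9, 3.6]
gripper_width: 0.128
```

```bash
python3 y.py
```

```text
t 19.15 q [ 0.58   0.475 -0.457  1.854  0.268  0.87  -0.118] p [ 0.5482 -0.19    0.1316] x-axis [ 1.112e-01  9.938e-01 -4.000e-04] z [ 2.4e-03 -7.0e-04 -1.0e+00] F [-0.1 -0.9  3.6] M [-0.09  0.05  0.03] w 0.128
t 19.2 q [ 0.58   0.475 -0.457  1.854  0.268  0.87  -0.118] p [ 0.5482 -0.1901  0.1317] x-axis [ 1.111e-01  9.938e-01 -5.000e-04] z [ 2.6e-03 -8.0e-04 -1.0e+00] F [0.5 0.3 6.1] M [-0.03  0.11 -0.04] w 0.125
83.61935735620119
```

Yaw is at 83.6° with no stop felt yet, so I'm continuing in small steps.

Emit:
jog_arm:
  plan:
    - {"x": 0, "y": 0, "z": 0.001, "wx": 0, "wy": 0, "wz": 0.007}
    - {"x": 0, "y": 0, "z": 0.001, "wx": 0, "wy": 0, "wz": 0.014}
    - {"x": 0, "y": 0, "z": 0.001, "wx": 0, "wy": 0, "wz": 0.02}
    - {"x": 0, "y": 0, "z": 0.001, "wx": 0, "wy": 0, "wz": 0.02}
    - {"x": 0, "y": 0, "z": 0.001, "wx": 0, "wy": 0, "wz": 0.02}

```text
t: 19.67
eef_pos: [0.5478, -0.1898, 0.1317]
tool_rot: [0.001, 0.766, 0.643, 0.0]
contact_force: [-1.3, 0.9, 7.5]
gripper_width: 0.128
```

```bash
python3 y.py
```

```text
t 19.67 q [ 0.569  0.473 -0.443  1.856  0.259  0.869 -0.173] p [ 0.5478 -0.1898  0.1317] x-axis [ 1.721e-01  9.851e-01 -4.000e-04] z [ 1.6e-03 -7.0e-04 -1.0e+00] F [-1.3  0.9  7.5] M [0.55 0.38 0.05] w 0.128
t 19.72 q [ 0.57   0.473 -0.443  1.856  0.259  0.869 -0.173] p [ 0.5477 -0.19    0.1316] x-axis [ 1.721e-01  9.851e-01 -6.000e-04] z [ 1.4e-03 -8.0e-04 -1.0e+00] F [-1.3  0.7  8.2] M [-0.19  0.4   0.  ] w 0.127
80.07199058126295
```

Emit:
jog_arm:
  plan:
    - {"x": 0, "y": 0, "z": 0.001, "wx": 0, "wy": 0, "wz": 0.005}
    - {"x": 0, "y": 0, "z": 0.001, "wx": 0, "wy": 0, "wz": 0.01}
    - {"x": 0, "y": 0, "z": 0.001, "wx": 0, "wy": 0, "wz": 0.015}
    - {"x": 0, "y": 0, "z": 0.001, "wx": 0, "wy": 0, "wz": 0.02}
    - {"x": 0, "y": 0, "z": 0.001, "wx": 0, "wy": 0, "wz": 0.02}

```text
t: 20.18
eef_pos: [0.5477, -0.1897, 0.1319]
tool_rot: [0.001, 0.784, 0.62, -0.0]
contact_force: [-2.4, 1.2, 7.1]
gripper_width: 0.125
```

```bash
python3 y.py
```

```text
t 20.18 q [ 0.558  0.47  -0.43   1.856  0.252  0.867 -0.227] p [ 0.5477 -0.1897  0.1319] x-axis [ 0.2301  0.9732 -0.0014] z [ 0.0014 -0.0018 -1.    ] F [-2.4  1.2  7.1] M [0.01 0.29 1.11] w 0.125
t 20.23 q [ 0.558  0.47  -0.43   1.856  0.252  0.867 -0.226] p [ 0.5478 -0.1897  0.1318] x-axis [ 0.2296  0.9733 -0.0014] z [ 0.0014 -0.0017 -1.    ] F [-0.9  1.   6. ] M [0.1  0.34 1.1 ] w 0.124
76.73381049105434
```

Emit:
jog_arm:
  plan:
    - {"x": 0, "y": 0, "z": -0.004, "wx": 0, "wy": 0, "wz": -0.005}
    - {"x": 0, "y": 0, "z": -0.008, "wx": 0, "wy": 0, "wz": -0.008}
    - {"x": 0, "y": 0, "z": -0.012, "wx": 0, "wy": 0, "wz": -0.008}
    - {"x": 0, "y": 0, "z": -0.015, "wx": 0, "wy": 0, "wz": -0.008}
    - {"x": 0, "y": 0, "z": -0.015, "wx": 0, "wy": 0, "wz": -0.008}
    - {"x": 0, "y": 0, "z": -0.015, "wx": 0, "wy": 0, "wz": -0.008}

```text
t: 20.78
eef_pos: [0.5476, -0.1898, 0.1347]
tool_rot: [0.001, 0.776, 0.63, -0.0]
contact_force: [1.6, -1.0, -3.9]
gripper_width: 0.121
```

```bash
python3 y.py
```

```text
t 20.78 q [ 0.564  0.467 -0.436  1.854  0.253  0.873 -0.202] p [ 0.5476 -0.1898  0.1347] x-axis [ 0.205   0.9788 -0.0015] z [ 9.0e-04 -1.7e-03 -1.0e+00] F [ 1.6 -1.  -3.9] M [-0.06 -0.42  0.51] w 0.121
t 20.83 q [ 0.564  0.467 -0.436  1.854  0.253  0.873 -0.202] p [ 0.5476 -0.1898  0.1347] x-axis [ 0.205   0.9788 -0.0015] z [ 9.0e-04 -1.7e-03 -1.0e+00] F [ 2.2 -1.1 -3.7] M [-0.13 -0.53  0.55] w 0.125
78.17175785815263
```

Emit:
jog_arm:
  plan:
    - {"x": 0, "y": 0, "z": -0.003, "wx": 0, "wy": 0, "wz": -0.005}
    - {"x": 0, "y": 0, "z": -0.006, "wx": 0, "wy": 0, "wz": -0.005}
    - {"x": 0, "y": 0, "z": -0.006, "wx": 0, "wy": 0, "wz": -0.005}
    - {"x": 0, "y": 0, "z": -0.006, "wx": 0, "wy": 0, "wz": -0.005}

```text
t: 21.22
eef_pos: [0.5475, -0.1897, 0.1354]
tool_rot: [0.001, 0.771, 0.636, -0.0]
contact_force: [4.2, -1.0, -11.1]
gripper_width: 0.121
```

```bash
python3 y.py
```

```text
t 21.22 q [ 0.567  0.467 -0.44   1.853  0.254  0.876 -0.187] p [ 0.5475 -0.1897  0.1354] x-axis [ 0.1899  0.9818 -0.0012] z [ 7.0e-04 -1.3e-03 -1.0e+00] F [  4.2  -1.  -11.1] M [-0.23 -1.12  0.2 ] w 0.121
t 21.27 q [ 0.567  0.467 -0.44   1.853  0.254  0.876 -0.187] p [ 0.5474 -0.1898  0.1354] x-axis [ 0.1899  0.9818 -0.0012] z [ 6.0e-04 -1.3e-03 -1.0e+00] F [  5.5  -0.3 -11.2] M [-0.2  -1.15  0.11] w 0.126
79.0578220385258
```

Emit:
jog_arm:
  plan:
    - {"x": 0, "y": 0, "z": 0.004, "wx": 0, "wy": 0, "wz": -0.01}
    - {"x": 0, "y": 0, "z": 0.004, "wx": 0, "wy": 0, "wz": -0.02}
    - {"x": 0, "y": 0, "z": 0.004, "wx": 0, "wy": 0, "wz": -0.028}
    - {"x": 0, "y": 0, "z": 0.004, "wx": 0, "wy": 0, "wz": -0.028}
    - {"x": 0, "y": 0, "z": 0.004, "wx": 0, "wy": 0, "wz": -0.028}

```text
t: 21.73
eef_pos: [0.5473, -0.1898, 0.1351]
tool_rot: [0.001, 0.743, 0.67, -0.0]
contact_force: [0.6, 0.0, -2.0]
gripper_width: 0.123
```

```bash
python3 y.py
```

```text
t 21.73 q [ 0.582  0.471 -0.46   1.853  0.267  0.878 -0.11 ] p [ 0.5473 -0.1898  0.1351] x-axis [ 0.1035  0.9946 -0.0015] z [ 5.0e-04 -1.6e-03 -1.0e+00] F [ 0.6  0.  -2. ] M [-0.05 -0.17  0.06] w 0.123
t 21.78 q [ 0.582  0.471 -0.46   1.853  0.267  0.878 -0.11 ] p [ 0.5474 -0.1898  0.1351] x-axis [ 0.1036  0.9946 -0.0016] z [ 6.0e-04 -1.7e-03 -1.0e+00] F [-0.1 -0.1 -0.2] M [-0.1  -0.09  0.03] w 0.126
84.05688468132247
```

Emit:
jog_arm:
  plan:
    - {"x": 0, "y": 0, "z": 0, "wx": 0, "wy": 0, "wz": -0.008}
    - {"x": 0, "y": 0, "z": 0, "wx": 0, "wy": 0, "wz": -0.015}
    - {"x": 0, "y": 0, "z": 0, "wx": 0, "wy": 0, "wz": -0.015}
    - {"x": 0, "y": 0, "z": 0, "wx": 0, "wy": 0, "wz": -0.015}

```text
t: 22.17
eef_pos: [0.5473, -0.1898, 0.1351]
tool_rot: [0.001, 0.727, 0.687, -0.0]
contact_force: [-0.1, 0.2, -0.5]
gripper_width: 0.124
```

```bash
python3 y.py
```

```text
t 22.17 q [ 0.59   0.472 -0.471  1.852  0.273  0.88  -0.068] p [ 0.5473 -0.1898  0.1351] x-axis [ 0.0562  0.9984 -0.0017] z [ 4.0e-04 -1.7e-03 -1.0e+00] F [-0.1  0.2 -0.5] M [-0.   -0.12  0.08] w 0.124
t 22.22 q [ 0.59   0.472 -0.471  1.852  0.273  0.88  -0.069] p [ 0.5473 -0.1898  0.1351] x-axis [ 0.0565  0.9984 -0.0017] z [ 3.0e-04 -1.7e-03 -1.0e+00] F [ 0.1 -0.4 -0.9] M [-0.05 -0.17  0.13] w 0.127
86.75247620409893
```

```bash
python3 - <<'E'
from h import *
c=snap("wrist","w7.png"); a=snap("side","d3.png"); s=snap("scene","s3.png")
p=proj("side",[.5475,-.19,.12]).astype(int)
cr=lambda im,p,k:cv2.resize(im[p[1]-k:p[1]+k,p[0]-k:p[0]+k],(400,400),interpolation=cv2.INTER_CUBIC)
cv2.imwrite("pics/v7.png",np.hstack([cr(c,(280,235),100),cr(a,p,35)])[:,:,::-1])
E
```

```text
(no output)
```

View pics/v7.png

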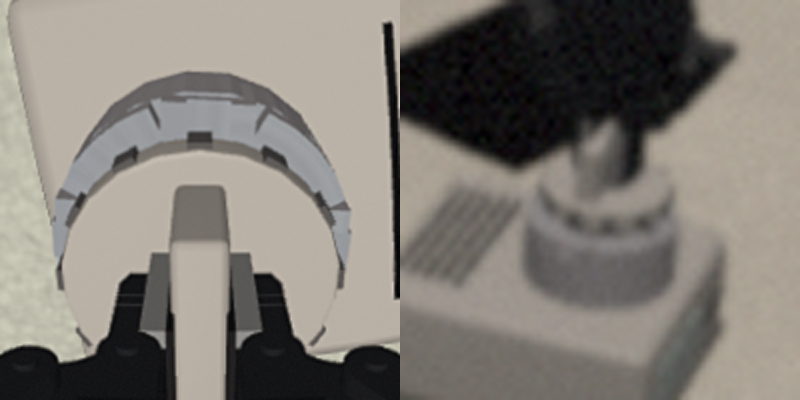

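Emit:
jog_arm:
  plan:
    - {"x": 0, "y": 0, "z": 0.001, "wx": 0, "wy": 0, "wz": 0.01}
    - {"x": 0, "y": 0, "z": 0.001, "wx": 0, "wy": 0, "wz": 0.02}
    - {"x": 0, "y": 0, "z": 0.001, "wx": 0, "wy": 0, "wz": 0.026}
    - {"x": 0, "y": 0, "z": -0.004, "wx": 0, "wy": 0, "wz": 0.026}
    - {"x": 0, "y": 0, "z": -0.007, "wx": 0, "wy": 0, "wz": 0.026}
    - {"x": 0, "y": 0, "z": -0.007, "wx": 0, "wy": 0, "wz": 0.026}
    - {"x": 0, "y": 0, "z": -0.007, "wx": 0, "wy": 0, "wz": 0.026}

```text
t: 23.0
eef_pos: [0.547, -0.1898, 0.1355]
tool_rot: [0.0, 0.754, 0.657, -0.0]
contact_force: [4.5, -1.2, -13.8]
gripper_width: 0.118
```

```bash
python3 y.py
```

```text
t 23.0 q [ 0.576  0.469 -0.452  1.853  0.261  0.878 -0.14 ] p [ 0.547  -0.1898  0.1355] x-axis [ 0.1376  0.9905 -0.0013] z [-2.0e-04 -1.3e-03 -1.0e+00] F [  4.5  -1.2 -13.8] M [-0.32 -1.08 -0.03] w 0.118
t 23.05 q [ 0.576  0.469 -0.452  1.853  0.261  0.879 -0.14 ] p [ 0.547  -0.1898  0.1355] x-axis [ 0.1376  0.9905 -0.0013] z [-3.0e-04 -1.3e-03 -1.0e+00] F [  4.7  -1.7 -14.9] M [-0.34 -1.15 -0.1 ] w 0.124
82.0860110250484
```

Emit:
jog_arm:
  plan:
    - {"x": 0.0, "y": 0, "z": 0.003, "wx": 0, "wy": 0, "wz": -0.01}
    - {"x": 0.0, "y": 0, "z": 0.003, "wx": 0, "wy": 0, "wz": -0.02}
    - {"x": 0.0, "y": 0, "z": 0.003, "wx": 0, "wy": 0, "wz": -0.03}
    - {"x": 0.0, "y": 0, "z": 0.003, "wx": 0, "wy": 0, "wz": -0.04}
    - {"x": 0.0, "y": 0, "z": 0.003, "wx": 0, "wy": 0, "wz": -0.042}
    - {"x": 0.0, "y": 0, "z": 0.003, "wx": 0, "wy": 0, "wz": -0.042}
    - {"x": 0.0, "y": 0, "z": 0.003, "wx": 0, "wy": 0, "wz": -0.042}

```text
t: 23.68
eef_pos: [0.5473, -0.1898, 0.1353]
tool_rot: [0.001, 0.71, 0.705, -0.0]
contact_force: [2.2, 0.1, -6.4]
gripper_width: 0.125
```

```bash
python3 y.py
```

```text
t 23.68 q [ 0.599  0.474 -0.482  1.851  0.279  0.882 -0.024] p [ 0.5473 -0.1898  0.1353] x-axis [ 0.0071  1.     -0.0012] z [ 4.0e-04 -1.2e-03 -1.0e+00] F [ 2.2  0.1 -6.4] M [-0.08 -0.75 -0.36] w 0.125
t 23.73 q [ 0.599  0.474 -0.482  1.851  0.279  0.882 -0.024] p [ 0.5473 -0.1898  0.1353] x-axis [ 0.007   1.     -0.0013] z [ 3.0e-04 -1.3e-03 -1.0e+00] F [ 3.   0.1 -7.1] M [-0.07 -0.71 -0.39] w 0.126
89.60859198577764
```

Emit:
jog_arm:
  plan:
    - {"x": 0.0, "y": 0, "z": 0.002, "wx": 0, "wy": 0, "wz": -0.007}
    - {"x": 0.0, "y": 0, "z": 0.002, "wx": 0, "wy": 0, "wz": -0.014}
    - {"x": 0.0, "y": 0, "z": 0.002, "wx": 0, "wy": 0, "wz": -0.016}
    - {"x": 0.0, "y": 0, "z": 0.002, "wx": 0, "wy": 0, "wz": -0.016}
    - {"x": 0.0, "y": 0, "z": 0.002, "wx": 0, "wy": 0, "wz": -0.016}

```text
t: 24.2
eef_pos: [0.5474, -0.1898, 0.1352]
tool_rot: [0.001, 0.692, 0.722, -0.0]
contact_force: [2.0, 1.4, -2.1]
gripper_width: 0.122
```

```bash
python3 y.py
```

```text
t 24.2 q [ 0.607  0.477 -0.493  1.851  0.286  0.884  0.02 ] p [ 0.5474 -0.1898  0.1352] x-axis [-0.0423  0.9991 -0.0011] z [ 5.0e-04 -1.1e-03 -1.0e+00] F [ 2.   1.4 -2.1] M [ 0.2  -0.37 -1.39] w 0.122
t 24.25 q [ 0.607  0.477 -0.493  1.851  0.286  0.884  0.02 ] p [ 0.5474 -0.1898  0.1352] x-axis [-0.0425  0.9991 -0.0012] z [ 6.0e-04 -1.2e-03 -1.0e+00] F [ 1.7  1.2 -2.3] M [ 0.18 -0.36 -1.45] w 0.126
92.44306719338287
```

Emit:
jog_arm:
  plan:
    - {"x": 0, "y": 0, "z": 0, "wx": 0, "wy": 0, "wz": 0.02}
    - {"x": 0, "y": 0, "z": 0, "wx": 0, "wy": 0, "wz": 0.04}
    - {"x": 0, "y": 0, "z": 0, "wx": 0, "wy": 0, "wz": 0.047}
    - {"x": 0, "y": 0, "z": 0, "wx": 0, "wy": 0, "wz": 0.047}
    - {"x": 0, "y": 0, "z": 0, "wx": 0, "wy": 0, "wz": 0.047}
    - {"x": 0, "y": 0, "z": 0, "wx": 0, "wy": 0, "wz": 0.047}

```text
t: 24.8
eef_pos: [0.5471, -0.1898, 0.1351]
tool_rot: [0.001, 0.743, 0.67, -0.001]
contact_force: [-0.6, -0.0, -0.5]
gripper_width: 0.124
```

```bash
python3 y.py
```

```text
t 24.8 q [ 0.582  0.471 -0.46   1.853  0.266  0.879 -0.109] p [ 0.5471 -0.1898  0.1351] x-axis [ 0.1027  0.9947 -0.0016] z [-2.0e-04 -1.5e-03 -1.0e+00] F [-0.6 -0.  -0.5] M [-0.08  0.08 -0.13] w 0.124
t 24.85 q [ 0.582  0.471 -0.46   1.853  0.266  0.879 -0.11 ] p [ 0.5471 -0.1898  0.1351] x-axis [ 0.1032  0.9947 -0.0014] z [-1.0e-04 -1.4e-03 -1.0e+00] F [ 0.3  0.6 -1.1] M [-0.05  0.17  0.01] w 0.123
84.05070811784611
```

Both ends of the notch have been felt and there is no load on the tool, so I'm releasing and backing off.

Emit:
jog_arm:
  plan:
    - {"x": 0, "y": 0, "z": 0, "wx": 0, "wy": 0, "wz": 0}
    - {"x": 0, "y": 0, "z": 0, "wx": 0, "wy": 0, "wz": 0}
    - {"x": 0, "y": 0, "z": 0, "wx": 0, "wy": 0, "wz": 0}
    - {"x": 0, "y": 0, "z": 0, "wx": 0, "wy": 0, "wz": 0}
    - {"x": 0, "y": 0, "z": 0, "wx": 0, "wy": 0, "wz": 0}
    - {"x": 0, "y": 0, "z": 0, "wx": 0, "wy": 0, "wz": 0}
    - {"x": 0, "y": 0, "z": 0, "wx": 0, "wy": 0, "wz": 0}
    - {"x": 0, "y": 0, "z": 0, "wx": 0, "wy": 0, "wz": 0}
  hand: 0.3

```text
t: 25.57
eef_pos: [0.5471, -0.1898, 0.1351]
tool_rot: [0.001, 0.743, 0.669, -0.0]
contact_force: [0.8, 0.0, 0.3]
gripper_width: 0.648
```

Emit:
jog_arm:
  plan:
    - {"x": 0, "y": 0, "z": -0.05, "wx": 0, "wy": 0, "wz": 0}
    - {"x": 0, "y": 0, "z": -0.12, "wx": 0, "wy": 0, "wz": 0}
    - {"x": 0, "y": 0, "z": -0.25, "wx": 0, "wy": 0, "wz": 0}
    - {"x": 0, "y": 0, "z": -0.4, "wx": 0, "wy": 0, "wz": 0}
    - {"x": -0.1, "y": 0, "z": -0.5, "wx": 0, "wy": 0, "wz": 0}
    - {"x": -0.2, "y": 0, "z": -0.5, "wx": 0, "wy": 0, "wz": 0}
    - {"x": -0.2, "y": 0, "z": -0.5, "wx": 0, "wy": 0, "wz": 0}
    - {"x": -0.2, "y": 0, "z": -0.5, "wx": 0, "wy": 0, "wz": 0}
    - {"x": -0.2, "y": 0, "z": -0.5, "wx": 0, "wy": 0, "wz": 0}

```text
t: 26.32
eef_pos: [0.5428, -0.2288, 0.2352]
tool_rot: [0.0, 0.743, 0.67, -0.0]
contact_force: [-0.3, 1.4, -0.1]
gripper_width: 0.655
```

```bash
python3 look.py w8 .144 .06 .5475 -.19; python3 - <<'E'
from h import *
K=cams.get_calibration("wrist"); c=cv2.imread("pics/w8_raw.png")
# outline of disc (r36) drawn for top face at locked height .134 (green) and at .130 (red), ring r42 at .115 (blue)
big=cv2.resize(c,None,fx=4,fy=4,interpolation=cv2.INTER_CUBIC)
for r,z,col in ((.036,.134,(0,255,0)),(.036,.130,(0,0,255)),(.042,.115,(255,0,0))):
    pts=np.array([proj("wrist",[.5475+r*np.cos(a),-.1898+r*np.sin(a),z],K)*4 for a in np.linspace(0,6.283,120)]).astype(int); cv2.polylines(big,[pts],True,col,1)
m=pts.mean(0).astype(int); print(m); crop=big[max(m[1]-270,0):m[1]+270,max(m[0]-300,0):m[0]+300]
cv2.imwrite("pics/v8.png",crop)
E
```

```text
t 26.32 q [ 0.665  0.374 -0.476  1.737  0.192  1.077  0.022] p [ 0.5428 -0.2288  0.2352] x-axis [ 1.034e-01  9.946e-01 -7.000e-04] z [-3.e-04 -7.e-04 -1.e+00] F [-0.3  1.4 -0.1] M [ 0.03 -0.05  0.02] w 0.655
cartridge_mid [282.  163.4] 0.7 [ 0.5473 -0.2068  0.0395]
grip_bar [277.5 166.5] 0.95 [ 0.5429 -0.2048  0.066 ]
[1123  634]
```

View pics/v8.png

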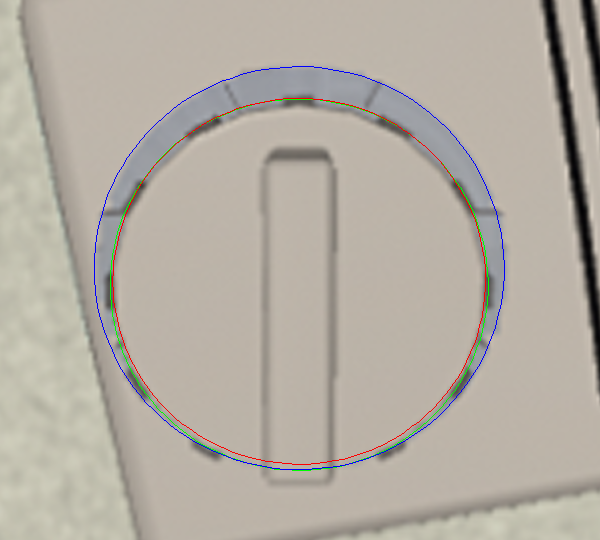

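```bash
python3 - <<'E'
from h import *
st(); print(bot.hand_in())
E
```

```text
t 26.57 q [ 0.664  0.374 -0.476  1.737  0.192  1.077  0.022] p [ 0.543  -0.2286  0.235 ] x-axis [ 0.1022  0.9948 -0.001 ] z [-5.e-04 -9.e-04 -1.e+00] F [ 0.2  0.3 -0.6] M [-0.   -0.01  0.02] w 0.647
the job is handed in; nothing more can be done
None
```

The cartridge is in the bayonet socket and, as far as I can tell, locked. I handed the job in at about 26.6 s. The gripper was 10 cm clear and touching nothing.

**What I did:** I took the cartridge from the dish by its grip bar, and the pins dropped into the slots without resistance. I pressed it down against the spring and turned it clockwise to the stop, which I felt at about 1.1 Nm. Then I let it spring up and released it. The highest readings I saw were about 15 N and 1.5 Nm, so nothing was forced. I did not touch the gel bottle, sharps bin or glove box.

**Checks that it locked:**
- **Play:** it met a firm stop when turned either way, with roughly 9° free between them, centred on 90°.
- **Upward pull:** a light pull of about 14 N did not lift it.
- **Picture after release:** the bar is a quarter turn round, and the disc's outline fits the locked height better than the height under the lip.

**Where the checks disagreed:**
- **Depth:** the cartridge sat about 3–4 mm higher relative to the fingers than I worked out from the grasp. I judged depth by force instead.
- **Play:** the roughly 9° is more than the 6–7° expected from the notch width. I put the difference down to give in the arm and bore.
- **Locked height:** 4 mm is close to what the cameras can resolve, so the two firm stops are the stronger evidence.

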